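# Tip the multimeter onto its back and push it home in the test plate's corner

### The job

The multimeter has been left standing on its long side on the aluminium test plate. Without gripping or lifting it, push it gently over onto its back so that its dial faces up, then push it flat along the plate until it sits snug in the corner, against both the rail at the back and the end stop on the left. Leave the other things on the bench where they are.

Things in the scene. Friction and masses are not known exactly. Their poses are not given: they have to be found in the camera images.
- multimeter_centre (a point): Centre of the yellow multimeter's block, 164 (own x) x 82 (y) x 30 mm (z, out of its front), 0.3 to 0.5 kg (sliding takes up to 7 N). At the start it stands 82 mm high on a long side, foot 30 mm deep, dial facing the robot, x roughly along the plate's -y. A light push near the upper edge of its face tips it; past about 20 degrees it topples by itself. On its back: z up, this point 25 mm above the worktop.
- dial (a point): Centre of the top of the multimeter's round selector dial (radius 21 mm, 12 mm proud of the front, 18 mm from the block's centre towards its -x). It need not be turned.
- plate: Fixed aluminium plate, 210 mm deep (x, away from the robot), 280 wide (y, left), 10 thick; origin: centre of its underside. Dark steel back rail on the whole +x edge, inner face x = 91 mm; end stop on the left edge from x = -59 mm to the rail, inner face y = 126 mm. Both 14 mm thick, 19 mm above the plate's top with their screws.
- seat (a point): Where the centre of the multimeter's block is when it lies on its back snug in the corner: x = 50, y = 44, z = 25 mm in the plate's frame; same axes as the plate.
- brass_union: Bystander: brass hexagonal union nut, 33x29x19 mm, just left of the plate; origin at its underside.
- pvc_coupler: Bystander: white plastic pipe coupler standing on end, 34 mm across, 44 mm high, just right of the plate near its front corner; origin at its underside.
- dropper_bottle: Bystander: small brown dropper bottle, 33 mm across, 102 mm high, far right; origin at its underside.
- water_meter: Bystander: blue water meter, 122x68x84 mm, left of the plate; origin at its underside.
- tape_roll: Bystander: small roll of black tape lying flat, 55 mm across, 19 mm high, right at the front; origin at its underside.
- battery: Bystander: single round battery cell lying on the bench, 15x50x15 mm, on the left; origin at its underside.
Things that resemble listed ones, but are neither listed nor needed, are in the scene too. There is more than one size of the part that bears multimeter_centre; the job needs the largest.

How it is judged:
By the outcome, as a careful person would: the job done as asked, in the order asked, and still so for the second after the job is handed in, with the robot touching nothing.
It also fails if it takes over 61 s, if anything falls off the work surface, if the arm or the gripper's body presses on something with over 40 N, if the wrist force passes 120 N, or if a joint passes its speed limit or range.

### The arm

A 6-joint arm with a two-finger parallel gripper is mounted at the origin on a cart in front of the work surface, level with it; the furniture and walls round the work are solid. World frame = base frame: x ahead of the robot, y to its left, z up, the work surface at z = 0. Lengths are in m, angles in rad, forces in N, time in s.
With the tool pointing down it reaches from about 0.325 to 0.925 m from the base axis. Payload 3.1 kg.
Tool frame: the origin (TCP) lies at the very end of the fingers, on their centre line; the grasp point (between the pads) lies 19 mm behind it; z points along the fingers, y is the line along which they close (so a half turn about z gives the same grasp; the last joint's range is limited). The gripper opens to 85 mm and grips with 20 to 120 N. Pads are 22 mm wide; open, the fingers measure 114 mm over their backs; the gripper's body (76 mm by 85 mm) begins 54 mm behind the grasp point. The pads swing forward as they close: fully open they stand 13 mm farther back than shut.
Start: joints at [1.103, 0.217, 1.613, -0, 1.311, -0.112], TCP at [0.218, 0.586, 0.231] pointing down, gripper open.
Joint ranges: [-2.75, 2.75], [-0.78, 2.1], [0.31, 2.55], [-1.13, 4.27], [0.13, 2.63], [-2.58, 2.58]. Speed limits (rad/s): [2.79, 2.79, 3.14, 3.14, 3.14, 3.14].

### API

Orientations are given as a unit quaternion [w, x, y, z].
In Python, from bench import arm gives the robot as it stands.
- The arm moves only by the tool play_rows, never from a script. Its argument "series" is a list that holds one entry, the list of rows, each a list of 7 numbers: the shift along the tool's x, y, z in m, then the turn, a rotation vector about the tool's x, y, z in degrees, then the opening, from 0 (shut) to 1 (fully open). In form: [[[dx, dy, dz, wx, wy, wz, grip], ...]]. A call has 1 to 12 rows; each row shifts and turns the commanded pose from where the row before left it, along the tool's axes as they then stand; what a row does not reach is not made up. A row lasts 1/8 s, in which the tool goes at most 62.5 mm and 10.7 degrees, less where a joint would pass 70% of its speed; a pose out of reach is approached as far as the arm can. A call with a gripper value outside its range is refused whole. The fingers move at their own pace and stop on an object; the grip force is fixed at half the most. Time passes only in rows, so rows that do not move let the fingers close. It gives the time, the measured TCP pose, the force, the opening and the grip force at its end, in the units of the state.
- arm.observe(): the state, without advancing time (a new reading comes with each control period).
- arm.read_camera(name): name is "scene" or "side" or "wrist"; returns (picture, depth): 400x640x3 uint8, red, green, blue; 400x640 float32, m along the optical axis (not along the pixel's ray), 0 where there is no reading.
- arm.camera_params(name): a dict with "K" (3x3 intrinsics, pixels), "extrinsics" (4x4, takes a point from camera to world coordinates); the wrist camera has in their place "hand_eye" (4x4, takes a point from camera to tool coordinates, whose origin is the TCP and whose axes are the flange's). Camera axes: x right, y up, looking along -z (the intrinsics and any distortion apply to the point x, -y, -z); pixel columns grow to the right and rows downward; lengths in m; the calibration is good to about 2 mm. A picture is of the moment at which its call begins: read the wrist's pose just before it. camera_params takes no time and is no camera call.
- arm.hand_in(): hands the job in; it is judged then, once.
The state is a dict: "t": time; "joint_positions": joint angles; "dq": joint speeds; "effort": joint torques, N m; "ee_pos": TCP position; "tool_rot": TCP orientation; "force": force on the tool from outside, world axes, zero at the start; "ft_torque": the same for the moment, N m; "width": opening from 0.0 (shut) to 1.0 (fully open); "grasp_force": force on a finger pad.
Only numpy, scipy, OpenCV 4.12 (cv2) and the standard library are available. Lean on these libraries where they do the work, as an engineer would, in place of code of your own. Each camera call takes 0.05 s, during which the arm holds its last target. There are 200 camera calls.

## Working session

There is one attempt and no reset: what is moved stays moved. The work goes in short steps, Python scripts to look and compute and a tool call to move; the robot and the scene stay as the last step left them, time stands still between calls to the robot, and variables do not carry over. Pictures are saved under pics/ and viewed, at most 10 in all, crops included, and the job is handed in when it is done.

Besides the shell and the picture viewer there is one more tool, called after "Request:" by a JSON object that holds its "op" and its "data". play_rows: Moves the arm, as the interface text tells. Its arguments: {"type":"object","properties":{"series":{"type":"array"}},"required":["series"]}

```bash
mkdir -p pics; ls; python3 - <<'E'
from bench import arm
import cv2,numpy as np
s=arm.observe();print({k:np.round(v,3).tolist() for k,v in s.items()})
for n in ["scene","side"]:
    p,d=arm.read_camera(n);cv2.imwrite(f"pics/{n}0.png",p[:,:,::-1]);np.save(f"{n}0.npy",d)
    c=arm.camera_params(n);print(n,{k:np.round(v,4).tolist() if not isinstance(v,str) else v for k,v in c.items()})
c=arm.camera_params("wrist");print({k:np.round(v,4).tolist() for k,v in c.items()})
a=cv2.imread("pics/scene0.png");
E
```

```text
pics
{'t': 0.0, 'joint_positions': [1.103, 0.218, 1.615, -0.0, 1.311, -0.112], 'dq': [-0.001, 0.002, 0.001, 0.002, -0.001, 0.002], 'effort': [-0.001, -39.686, -30.384, -0.0, 0.01, -0.0], 'ee_pos': [0.217, 0.585, 0.23], 'tool_rot': [-0.0, 0.177, 0.984, -0.001], 'force': [-0.45, 0.521, 0.542], 'ft_torque': [0.027, -0.012, -0.024], 'grasp_force': 0.0, 'width': 1.001}
scene {'K': [[363.4225, 0.0, 325.6399], [0.0, 363.4225, 200.2821], [0.0, 0.0, 1.0]], 'extrinsics': [[0.5413, 0.6219, -0.5659, -0.112], [-0.8407, 0.4126, -0.3507, -0.4006], [0.0153, 0.6656, 0.7462, 0.9022], [0.0, 0.0, 0.0, 1.0]]}
side {'K': [[515.6506, 0.0, 311.1837], [0.0, 515.6506, 194.7135], [0.0, 0.0, 1.0]], 'extrinsics': [[0.8813, 0.2311, -0.4121, -0.1197], [-0.4722, 0.4017, -0.7846, -1.205], [-0.0158, 0.8861, 0.4632, 0.7869], [0.0, 0.0, 0.0, 1.0]]}
{'K': [[307.5037, 0.0, 323.8282], [0.0, 307.5037, 193.9024], [0.0, 0.0, 1.0]], 'hand_eye': [[-0.0004, 0.9528, 0.3035, 0.0783], [1.0, 0.0001, 0.0007, -0.0022], [0.0007, 0.3035, -0.9528, -0.143], [0.0, 0.0, 0.0, 1.0]]}
```

View pics/scene0.png

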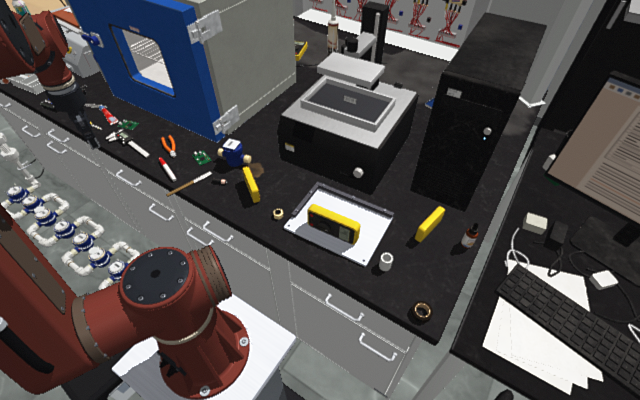

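View pics/side0.png

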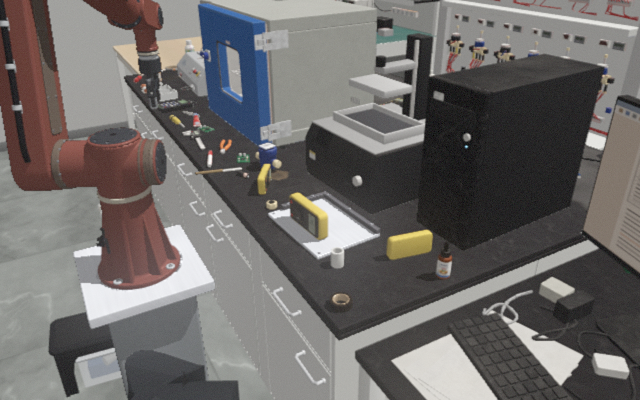

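```bash
cat > h.py <<'E'
import numpy as np,cv2
from bench import arm
def cloud(n,d,T=None):
    c=arm.camera_params(n);K=c["K"];T=c["extrinsics"] if T is None else T
    v,u=np.mgrid[:d.shape[0],:d.shape[1]]
    P=np.stack([(u-K[0][2])/K[0][0]*d,-(v-K[1][2])/K[1][1]*d,-d],-1)
    return P@np.array(T)[:3,:3].T+np.array(T)[:3,3]
def masks(img):
    h=cv2.cvtColor(img,cv2.COLOR_BGR2HSV)
    y=cv2.inRange(h,(20,120,90),(35,255,255)); w=cv2.inRange(h,(0,0,150),(180,60,255))
    return y,w
E
python3 - <<'E'
from h import *
for n in ["scene","side"]:
    img=cv2.imread(f"pics/{n}0.png");d=np.load(f"{n}0.npy");P=cloud(n,d);y,w=masks(img)
    k,l,st,c=cv2.connectedComponentsWithStats(y)
    for i in range(1,k):
        if st[i,4]<80: continue
        q=P[(l==i)&(d>0)]; top=q[q[:,2]>np.percentile(q[:,2],98)-.008]
        r=cv2.minAreaRect((top[:,:2]*1000).astype(np.float32))
        print(n,np.round(c[i]),st[i,4],"min",q.min(0).round(3),"max",q.max(0).round(3),"top",np.round(r[0],0),np.round(r[1],0),round(r[2],1))
    k,l,st,c=cv2.connectedComponentsWithStats(w)
    u0,v0=(340,240) if n=="scene" else (320,230)
    m=(abs(P[...,2]-.010)<.006)&(w>0)&(d>0)&(P[...,0]>.3)&(P[...,0]<.85)&(abs(P[...,1])<.4)
    k,l,st,c=cv2.connectedComponentsWithStats(m.astype(np.uint8))
    i=1+np.argmax(st[1:,4]);q=P[l==i];r=cv2.minAreaRect((q[:,:2]*1000).astype(np.float32))
    print("plate",c[i],st[i,4],np.median(q[:,2]),r,cv2.boxPoints(r).round().tolist())
a=cv2.imread("pics/scene0.png")[165:275,230:450]; b=cv2.imread("pics/side0.png")[165:285,240:450]
cv2.imwrite("pics/crop.png",np.vstack([cv2.resize(a,(600,300),interpolation=2),cv2.resize(b,(525,300),interpolation=2)[:, :525] if 0 else cv2.resize(b,(600,300),interpolation=2)]))
E
```

```text
scene [301.  52.] 88 min [1.274e+00 6.460e-01 1.000e-03] max [1.473 0.723 0.033] top [1357.  675.] [156.  18.] 15.6
scene [251. 184.] 287 min [ 0.429  0.2   -0.004] max [0.556 0.362 0.065] top [470. 254.] [120.  24.] 55.5
scene [337. 219.] 505 min [ 0.446 -0.151  0.018] max [0.486 0.009 0.095] top [466. -70.] [ 31. 157.] 4.6
scene [430. 223.] 448 min [ 0.579 -0.329 -0.003] max [ 0.762 -0.286  0.064] top [ 642. -306.] [ 25. 117.] 79.4
plate [347.98487468 223.92999136] 2314 0.009075611135801964 ((507.6172790527344, -63.563568115234375), (197.34521484375, 279.2174377441406), 3.705747604370117) [[400.0, 69.0], [418.0, -209.0], [615.0, -197.0], [597.0, 82.0]]
side [262. 178.] 193 min [ 0.429  0.191 -0.001] max [0.517 0.399 0.067] top [468. 250.] [118.  23.] 55.8
side [303. 202.] 143 min [ 0.445 -0.143  0.087] max [0.476 0.007 0.097] top [465. -66.] [ 31. 146.] 3.7
side [410. 244.] 966 min [ 0.579 -0.331  0.   ] max [ 0.703 -0.214  0.066] top [ 643. -309.] [ 27. 119.] 80.3
plate [337.62013182 231.48232475] 1669 0.011501179991775135 ((508.04150390625, -72.22090148925781), (209.93655395507812, 274.685302734375), 6.279000759124756) [[389.0, 53.0], [419.0, -220.0], [627.0, -197.0], [597.0, 76.0]]
```

View pics/crop.png

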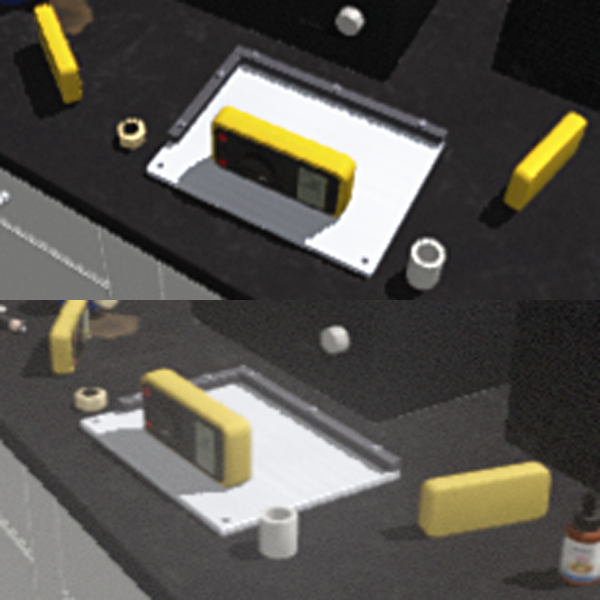

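The crop shows three yellow meters (scene pixels): left (251,184), centre (337,219) and right (430,223). The centre one is about 160 x 82 mm, stands on the plate and has its dial facing the robot, so it is the one meant. The other two are about 120 x 65 mm. Next I go above it.

Request:
{"op": "play_rows", "data": {"series": [[[0,0,0,0,0,-8.1,1],[0,0,0,0,0,-8.1,1],[0,0,0,0,0,-8.1,1],[-0.006,-0.03,0,0,0,0,1],[-0.01,-0.055,0,0,0,0,1],[-0.01,-0.055,0,0,0,0,1],[-0.01,-0.055,0,0,0,0,1],[-0.01,-0.055,0,0,0,0,1],[-0.01,-0.055,0,0,0,0,1],[-0.01,-0.055,0,0,0,0,1],[-0.01,-0.055,0,0,0,0,1],[-0.01,-0.055,0,0,0,0,1]]]}}

```text
t: 1.6
ee_pos: [0.3354, 0.1212, 0.231]
tool_rot: [0.0, -0.034, 0.999, -0.0]
force: [0.6, -0.5, 0.4]
width: 1.0
grasp_force: 0.0
```

Request:
{"op": "play_rows", "data": {"series": [[[-0.01,-0.055,0,0,0,0,1],[-0.01,-0.055,0,0,0,0,1],[-0.01,-0.05,0,0,0,0,1],[0,-0.03,0,0,0,0,1],[0,0,0,0,0,0,1],[0,0,0,0,0,0,1]]]}}

```text
t: 2.35
ee_pos: [0.378, -0.0639, 0.2308]
tool_rot: [-0.0, -0.034, 0.999, 0.001]
force: [0.4, 0.2, 0.3]
width: 0.995
grasp_force: 0.0
```

```bash
cat >> h.py <<'E'
from scipy.spatial.transform import Rotation as Ro
def wristT(s):
    q=s["tool_rot"];T=np.eye(4);T[:3,:3]=Ro.from_quat([q[1],q[2],q[3],q[0]]).as_matrix();T[:3,3]=s["ee_pos"]
    return T@np.array(arm.camera_params("wrist")["hand_eye"])
def snap(tag):
    s=arm.observe();T=wristT(s);p,d=arm.read_camera("wrist");img=np.ascontiguousarray(p[:,:,::-1])
    cv2.imwrite(f"pics/{tag}.png",img);np.save(f"{tag}.npy",d)
    R=T[:3,:3];q=s["tool_rot"];x=Ro.from_quat([q[1],q[2],q[3],q[0]]).as_matrix()[:,0]
    print("t",s["t"],"tcp",np.round(s["ee_pos"],4),"yaw",np.degrees(np.arctan2(-x[1],-x[0])).round(2),"F",np.round(s["force"],1))
    return img,d,cloud("wrist",d,T)
E
python3 - <<'E'
from h import *
img,d,P=snap("w1")
y,w=masks(img)
m=(y>0)&(d>0)&(P[...,2]>.084)
r=cv2.minAreaRect((P[m][:,:2]*1000).astype(np.float32));print("top",r,np.median(P[m],0))
m=(w>0)&(d>0)&(abs(P[...,2]-.01)<.008)&(P[...,0]>.35)&(P[...,0]<.65)&(P[...,1]>-.24)&(P[...,1]<.12)
q=P[m];r=cv2.minAreaRect((q[:,:2]*1000).astype(np.float32));print("plate",r,cv2.boxPoints(r).round().tolist(),np.median(q[:,2]))
E
```

```text
t 2.35 tcp [ 0.378  -0.0639  0.2308] yaw 3.91 F [0.4 0.2 0.3]
top ((463.79180908203125, -69.7946548461914), (30.047449111938477, 160.5949249267578), 4.885297775268555) [ 0.46180113 -0.06837445  0.09178636]
plate ((504.05462646484375, -46.5863037109375), (196.11952209472656, 316.64447021484375), 4.247443675994873) [[395.0, 104.0], [418.0, -212.0], [614.0, -197.0], [590.0, 119.0]] 0.01005480747973303
```

View pics/w1.png

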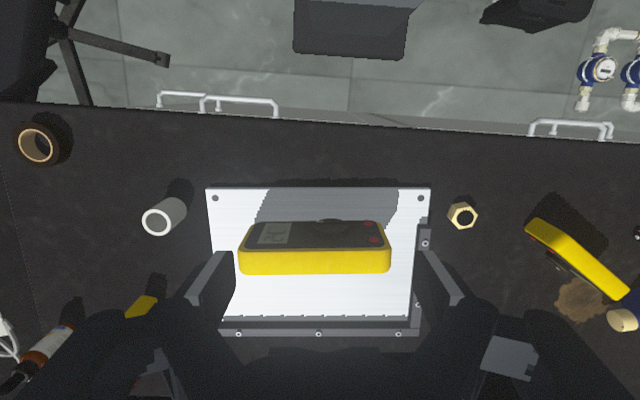

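```bash
python3 - <<'E'
from h import *
s=arm.observe();T=wristT(s);K=np.array(arm.camera_params("wrist")["K"])
img=cv2.imread("pics/w1.png")
def ray(u,v,z):
    r=T[:3,:3]@np.array([(u-K[0,2])/K[0,0],-(v-K[1,2])/K[1,1],-1]);return T[:3,3]+r*(z-T[2,3])/r[2]
g=img.max(2).astype(int)
# rail base: bright->dark down columns; stop base: bright->dark along rows; front edge dark->bright
R=[(u,next(v for v in range(290,335) if g[v,u]<170)) for u in range(245,400,15)]
S=[(next(u for u in range(400,440) if g[v,u]<170),v) for v in (260,265,270,275,280,285,290,295,300)]
F=[(u,next(v for v in range(175,215) if g[v,u]>110)) for u in range(260,390,15)]
for n,L in zip("RSF",(R,S,F)):
    print(n,L[0],L[-1]);Q=np.array([ray(a,b,.010)[:2] for a,b in L]);vx,vy,x0,y0=cv2.fitLine(Q.astype(np.float32),cv2.DIST_HUBER,0,.01,.01).ravel()
    print(n,"dir deg",np.degrees(np.arctan2(vy,vx)),"pt",x0,y0)
E
```

```text
R (245, 316) (395, 316)
R dir deg -86.21087 pt 0.5970752 -0.062143687
S (414, 260) (410, 300)
S dir deg 3.9446056 pt 0.52958494 0.06507564
F (260, 188) (380, 188)
F dir deg -86.05934 pt 0.40736356 -0.068124704
```

Request:
{"op": "play_rows", "data": {"series": [[[-0.005,-0.006,0.02,0,0,0,1],[-0.01,0,0.04,0,0,0,1],[-0.01,0,0.04,0,0,0,1],[-0.01,0,0.036,0,0,0,1],[0,0,0.02,0,0,0,1],[0,0,0.01,0,0,0,1],[-0.008,0,0,0,0,0,1],[-0.006,0,0,0,0,0,1],[-0.004,0,0,0,0,0,1],[-0.002,0,0,0,0,0,1],[-0.002,0,0,0,0,0,1],[0,0,0,0,0,0,1]]]}}

```text
t: 3.9
ee_pos: [0.4358, -0.0668, 0.0653]
tool_rot: [0.0, -0.034, 0.999, -0.0]
force: [-0.4, -1.0, -0.3]
width: 0.998
grasp_force: 0.0
```

Request:
{"op": "play_rows", "data": {"series": [[[-0.003,0,0,0,0,0,1],[-0.003,0,0,0,0,0,1],[-0.003,0,0,0,0,0,1],[-0.003,0,-0.001,0,0,0,1],[-0.003,0,-0.001,0,0,0,1],[-0.003,0,-0.001,0,0,0,1]]]}}

```text
t: 4.65
ee_pos: [0.454, -0.0655, 0.0684]
tool_rot: [0.0, -0.034, 0.999, -0.0]
force: [0.5, -1.2, -0.6]
width: 1.005
grasp_force: 0.1
```

```bash
python3 - <<'E'
from h import *
img,d,P=snap("w2")
p,_=arm.read_camera("side");b=p[150:290,230:450,::-1]
cv2.imwrite("pics/c2.png",np.vstack([cv2.resize(img[150:350,160:480],(480,300)),cv2.resize(b,(471,300))[:, :471] if 0 else cv2.resize(b,(480,300))]))
E
```

```text
t 4.65 tcp [ 0.454  -0.0655  0.0684] yaw 3.91 F [ 0.5 -1.2 -0.6]
```

View pics/c2.png

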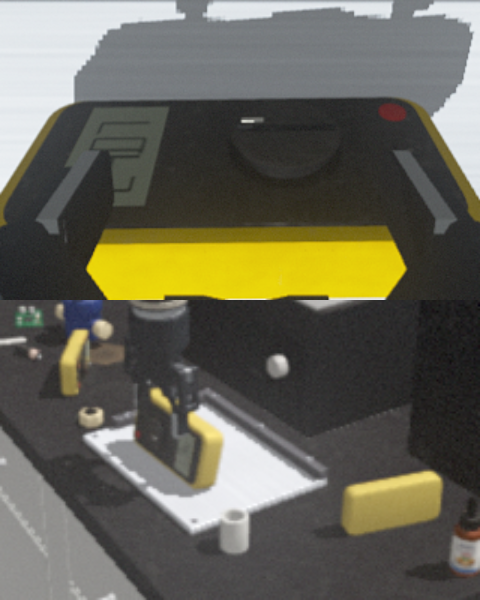

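The top of the meter has tipped slightly under the two fingers, which straddle the dial (crop pixels about (75,195) and (425,195)). I keep pushing.

Request:
{"op": "play_rows", "data": {"series": [[[-0.003,0,-0.001,0,0,0,1],[-0.003,0,-0.001,0,0,0,1],[-0.003,0,-0.001,0,0,0,1],[-0.003,0,-0.001,0,0,0,1],[-0.003,0,-0.001,0,0,0,1],[-0.003,0,0,0,0,0,1],[-0.003,0,0,0,0,0,1],[-0.003,0,0,0,0,0,1],[0,0,0,0,0,0,1],[0,0,0,0,0,0,1],[0,0,0,0,0,0,1],[0,0,0,0,0,0,1]]]}}

```text
t: 6.25
ee_pos: [0.4776, -0.0639, 0.0733]
tool_rot: [-0.0, -0.034, 0.999, 0.0]
force: [-0.5, -0.4, 0.3]
width: 1.001
grasp_force: 0.0
```

```bash
python3 - <<'E'
from h import *
p,d=arm.read_camera("side");img=np.ascontiguousarray(p[...,::-1]);P=cloud("side",d);y,w=masks(img)
m=(y>0)&(d>0)&(P[...,0]>.42)&(P[...,0]<.62)&(P[...,1]>-.2)&(P[...,1]<.06)
q=P[m];print(len(q),q.min(0),q.max(0),np.percentile(q[:,2],[5,50,95]))
cv2.imwrite("pics/c3.png",cv2.resize(img[150:290,230:450],(660,420)))
E
```

```text
64 [ 0.47673863 -0.15085168  0.01615306] [0.55650205 0.00068936 0.0420601 ] [0.01751093 0.03322869 0.04028349]
```

View pics/c3.png

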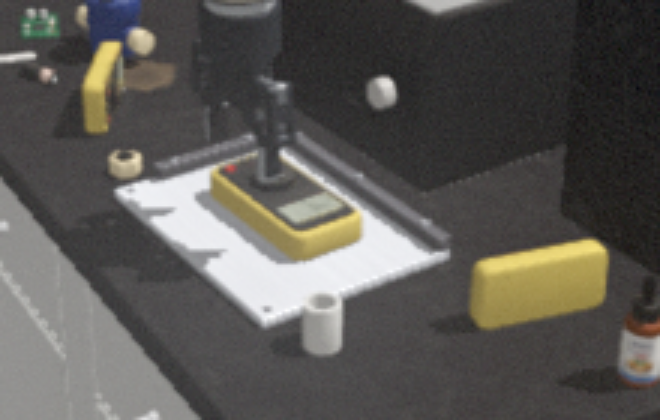

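It lies on its back with the dial up (crop, about (285,205)). I back off, lower behind it and look once more.

Request:
{"op": "play_rows", "data": {"series": [[[0.01,0,-0.005,0,0,0,1],[0.015,0,0,0,0,0,1],[0.015,0,0,0,0,0,1],[0.01,0,0,0,0,0,1],[0,0,0.01,0,0,0,1],[0,0,0.02,0,0,0,1],[0,0,0.02,0,0,0,1],[0,0,0.01,0,0,0,1],[0,0,0.006,0,0,0,1],[0,0,0,0,0,0,1]]]}}

```text
t: 7.55
ee_pos: [0.4278, -0.0673, 0.0121]
tool_rot: [-0.0, -0.034, 0.999, 0.0]
force: [0.2, 0.1, -0.3]
width: 0.998
grasp_force: 0.0
```

```bash
cat >> h.py <<'E'
def uv(p,a=3.9):
    a=np.radians(a);c,s=np.cos(a),np.sin(a);return np.stack([p[...,0]*c+p[...,1]*s,-p[...,0]*s+p[...,1]*c,p[...,2]],-1)
def meter(img,P,d):
    y,w=masks(img);Q=uv(P)
    m=(d>0)&(Q[...,0]>.42)&(Q[...,0]<.66)&(Q[...,1]>-.24)&(Q[...,1]<.05)
    t=Q[m&(y>0)&(Q[...,2]>.012)&(Q[...,2]<.046)]
    print("yellow",len(t),"min",t.min(0).round(4),"max",t.max(0).round(4),"pc",np.percentile(t,[1,99],axis=0).round(4).tolist())
    r=cv2.minAreaRect((t[:,:2]*1000).astype(np.float32));print(r)
E
python3 - <<'E'
from h import *
img,d,P=snap("w3");print(uv(np.array(arm.observe()["ee_pos"])).round(4));meter(img,P,d)
E
```

```text
t 7.55 tcp [ 0.4278 -0.0673  0.0121] yaw 3.92 F [ 0.2  0.1 -0.3]
[ 0.4226 -0.0964  0.0125]
yellow 2402 min [ 0.4721 -0.1818  0.013 ] max [ 0.4888 -0.0204  0.0419] pc [[0.473, -0.1799, 0.0136], [0.4863, -0.0451, 0.0404]]
((480.391845703125, -101.11730194091797), (16.396013259887695, 161.31024169921875), 0.11575814336538315)
```

View pics/w3.png

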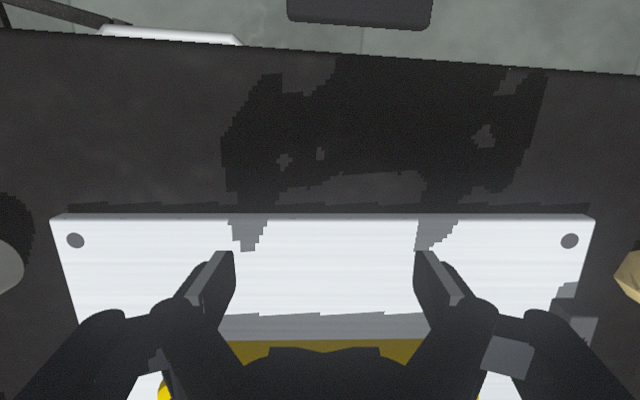

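Request:
{"op": "play_rows", "data": {"series": [[[-0.01,0,0.002,0,0,0,1],[-0.012,0,0,0,0,0,1],[-0.008,0,0,0,0,0,1],[-0.005,0,0,0,0,0,1],[-0.005,0,0,0,0,0,1],[-0.005,0,0,0,0,0,1],[-0.005,0,0,0,0,0,1],[-0.005,0,0,0,0,0,1],[-0.005,0,0,0,0,0,1],[-0.005,0,0,0,0,0,1],[-0.005,0,0,0,0,0,1],[-0.004,0,0,0,0,0,1]]]}}

```text
t: 9.1
ee_pos: [0.502, -0.0623, 0.0103]
tool_rot: [0.0, -0.034, 0.999, -0.0]
force: [-1.8, 0.3, -1.5]
width: 1.002
grasp_force: 0.9
```

Request:
{"op": "play_rows", "data": {"series": [[[-0.002,0,0,0,0,0,1],[0,0,0,0,0,0,1]]]}}

```text
t: 9.35
ee_pos: [0.504, -0.0622, 0.0104]
tool_rot: [0.0, -0.034, 0.999, -0.0]
force: [-0.9, -0.3, -1.1]
width: 1.001
grasp_force: 0.4
```

```bash
python3 - <<'E'
from h import *
img,d,P=snap("w4");print(uv(np.array(arm.observe()["ee_pos"])).round(4));meter(img,P,d)
p,d=arm.read_camera("side");im=np.ascontiguousarray(p[...,::-1]);meter(im,cloud("side",d),d)
p,d=arm.read_camera("scene");im=np.ascontiguousarray(p[...,::-1]);meter(im,cloud("scene",d),d)
E
```

```text
t 9.35 tcp [ 0.504  -0.0622  0.0104] yaw 3.92 F [-0.9 -0.3 -1.1]
[ 0.4987 -0.0963  0.0105]
yellow 5281 min [ 0.5069 -0.1827  0.0142] max [ 0.5625 -0.0205  0.0443] pc [[0.5074, -0.1809, 0.0194], [0.5591, -0.054, 0.0412]]
((534.6378173828125, -101.56130981445312), (162.26817321777344, 55.539283752441406), 89.9140396118164)
yellow 141 min [ 0.5085 -0.1881  0.0178] max [ 0.5825 -0.0554  0.0435] pc [[0.5098, -0.1865, 0.0184], [0.5816, -0.059, 0.0426]]
((521.3259887695312, -133.87786865234375), (61.6172981262207, 145.49876403808594), 29.717636108398438)
yellow 317 min [ 0.507  -0.1828  0.0139] max [ 0.605  -0.0212  0.044 ] pc [[0.5079, -0.1825, 0.0145], [0.593, -0.0238, 0.0432]]
((554.9282836914062, -101.85621643066406), (96.63189697265625, 162.33360290527344), 1.664976954460144)
```

Request:
{"op": "play_rows", "data": {"series": [[[0.01,0,0,0,0,0,1],[0.005,0,-0.01,0,0,0,1],[0,0,-0.035,0,0,0,1],[0,0,-0.035,0,0,0,0],[-0.01,-0.02,0,0,0,0,0],[-0.02,-0.035,0,0,0,0,0],[-0.02,-0.035,0,0,0,0,0],[-0.014,-0.024,0,0,0,0,0],[0,0,0.02,0,0,0,0],[0,0,0.03,0,0,0,0],[0,0,0.018,0,0,0,0],[0,0,0,0,0,0,0]]]}}

```text
t: 11.0
ee_pos: [0.5573, -0.1709, 0.0192]
tool_rot: [-0.003, -0.034, 0.999, 0.001]
force: [-0.5, 0.0, -0.2]
width: 0.001
grasp_force: 0.0
```

```bash
python3 - <<'E'
from h import *
img,d,P=snap("w5");print(uv(np.array(arm.observe()["ee_pos"])).round(4),arm.observe()["width"]);meter(img,P,d)
E
```

```text
t 11.0 tcp [ 0.5573 -0.1709  0.0192] yaw 3.94 F [-0.5  0.  -0.2]
[ 0.546  -0.2092  0.0209] 0.0024008320931185752
yellow 9913 min [ 0.5074 -0.1845  0.0167] max [ 0.6033 -0.0346  0.0437] pc [[0.5078, -0.1843, 0.0196], [0.6019, -0.0556, 0.042]]
((555.3438720703125, -109.52922058105469), (150.1331787109375, 95.62471771240234), 89.86858367919922)
```

Request:
{"op": "play_rows", "data": {"series": [[[0,0.004,0,0,0,0,0],[0,0.004,0,0,0,0,0],[0,0.004,0,0,0,0,0],[0,0.004,0,0,0,0,0],[0,0.004,0,0,0,0,0],[0,0.004,0,0,0,0,0],[0,0.004,0,0,0,0,0],[0,0.004,0,0,0,0,0],[0,0.004,0,0,0,0,0],[0,0.004,0,0,0,0,0],[0,0.004,0,0,0,0,0],[0,0.004,0,0,0,0,0]]]}}

```text
t: 12.55
ee_pos: [0.5568, -0.1242, 0.0222]
tool_rot: [-0.0, -0.034, 0.999, 0.0]
force: [0.3, -5.1, 3.9]
width: 0.001
grasp_force: 2.2
```

```bash
python3 - <<'E'
from h import *
img,d,P=snap("w6");print(uv(np.array(arm.observe()["ee_pos"])).round(4));meter(img,P,d)
p,d=arm.read_camera("scene");im=np.ascontiguousarray(p[...,::-1]);meter(im,cloud("scene",d),d)
E
```

```text
t 12.55 tcp [ 0.5568 -0.1242  0.0222] yaw 3.92 F [ 0.3 -5.1  3.9]
[ 0.547  -0.1613  0.022 ]
yellow 9714 min [ 0.5073 -0.1503  0.0158] max [0.603  0.0145 0.0427] pc [[0.5077, -0.15, 0.0178], [0.5903, -0.0105, 0.0413]]
((555.1044921875, -67.74347686767578), (165.61740112304688, 94.19378662109375), 89.30359649658203)
yellow 413 min [ 0.5069 -0.148   0.0131] max [0.5992 0.0288 0.0451] pc [[0.5079, -0.147, 0.015], [0.5928, 0.0241, 0.0429]]
((550.9609375, -59.82951354980469), (178.3354949951172, 89.6087875366211), 87.51535034179688)
```

View pics/w6.png

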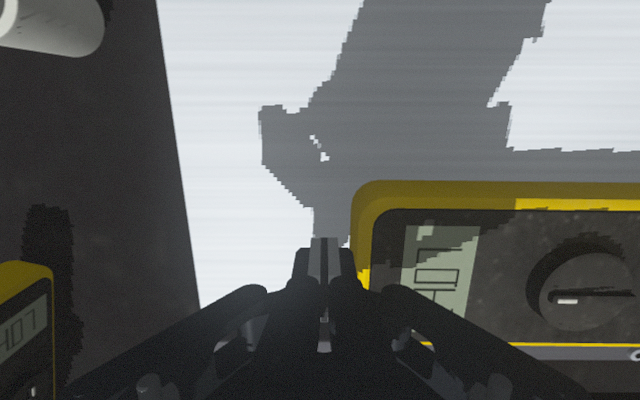

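The fingers push the right end at (350,260), and the meter is still straight with the dial up. I go on until it meets the stop.

Request:
{"op": "play_rows", "data": {"series": [[[0,0.003,0,0,0,0,0],[0,0.003,0,0,0,0,0],[0,0.002,0,0,0,0,0],[0,0.002,0,0,0,0,0],[0,0.001,0,0,0,0,0],[0,0.001,0,0,0,0,0],[0,0.001,0,0,0,0,0]]]}}

```text
t: 13.52
ee_pos: [0.5564, -0.1123, 0.0222]
tool_rot: [0.0, -0.034, 0.999, -0.001]
force: [1.7, -6.2, -1.4]
width: -0.0
grasp_force: 3.0
```

Request:
{"op": "play_rows", "data": {"series": [[[0,0.001,0,0,0,0,0],[0,0.001,0,0,0,0,0]]]}}

```text
t: 13.78
ee_pos: [0.5576, -0.1119, 0.023]
tool_rot: [0.002, -0.035, 0.999, -0.002]
force: [1.6, -9.9, -1.2]
width: 0.0
grasp_force: 4.9
```

Request:
{"op": "play_rows", "data": {"series": [[[0,0.001,0,0,0,0,0],[0,0,0,0,0,0,0]]]}}

```text
t: 14.02
ee_pos: [0.5577, -0.1119, 0.0232]
tool_rot: [0.002, -0.035, 0.999, -0.003]
force: [2.6, -10.7, -1.0]
width: -0.004
grasp_force: 5.4
```

Request:
{"op": "play_rows", "data": {"series": [[[0,-0.006,0,0,0,0,0],[0,-0.006,-0.015,0,0,0,0],[0,0,-0.03,0,0,0,0],[0,0,-0.03,0,0,0,0],[0.02,0.02,0,0,0,0,1],[0.03,0.03,0,0,0,0,1],[0.02,0.03,0,0,0,0,1],[0,0.02,0,0,0,0,1],[0,0,0.02,0,0,0,1],[0,0,0.035,0,0,0,1],[0,0,0.025,0,0,0,1],[0,0,0.007,0,0,0,1]]]}}

```text
t: 15.52
ee_pos: [0.4784, -0.0249, 0.0092]
tool_rot: [-0.002, -0.034, 0.999, 0.001]
force: [0.3, -0.9, 0.5]
width: 1.001
grasp_force: 0.0
```

Request:
{"op": "play_rows", "data": {"series": [[[-0.006,0,0,0,0,0,1],[-0.006,0,0,0,0,0,1],[-0.004,0,0,0,0,0,1],[-0.003,0,0,0,0,0,1],[-0.002,0,0,0,0,0,1],[-0.002,0,0,0,0,0,1]]]}}

```text
t: 16.27
ee_pos: [0.5028, -0.0241, 0.0102]
tool_rot: [-0.0, -0.034, 0.999, 0.0]
force: [-3.1, -0.6, 2.1]
width: 1.004
grasp_force: 1.6
```

Request:
{"op": "play_rows", "data": {"series": [[[-0.001,0,0,0,0,0,1],[-0.001,0,0,0,0,0,1],[-0.001,0,0,0,0,0,1]]]}}

```text
t: 16.65
ee_pos: [0.5042, -0.0239, 0.0098]
tool_rot: [-0.002, -0.034, 0.999, 0.0]
force: [-5.5, -1.3, 3.2]
width: 1.002
grasp_force: 2.4
```

Request:
{"op": "play_rows", "data": {"series": [[[-0.001,0,0,0,0,0,1],[-0.001,0,0,0,0,0,1],[-0.001,0,0,0,0,0,1]]]}}

```text
t: 17.02
ee_pos: [0.509, -0.0235, 0.01]
tool_rot: [0.0, -0.034, 0.999, 0.0]
force: [-1.1, -0.1, -1.0]
width: 1.001
grasp_force: 0.9
```

Request:
{"op": "play_rows", "data": {"series": [[[-0.001,0,0,0,0,0,1],[0,0,0,0,0,0,1]]]}}

```text
t: 17.27
ee_pos: [0.5094, -0.0235, 0.0101]
tool_rot: [-0.001, -0.034, 0.999, 0.0]
force: [-4.1, 0.7, -0.8]
width: 1.0
grasp_force: 1.8
```

```bash
python3 - <<'E'
from h import *
img,d,P=snap("w7");print(uv(np.array(arm.observe()["ee_pos"])).round(4));meter(img,P,d)
E
```

```text
t 17.275 tcp [ 0.5094 -0.0235  0.0101] yaw 3.91 F [-4.1  0.7 -0.8]
[ 0.5067 -0.058   0.0101]
yellow 8271 min [ 0.5147 -0.1547  0.0122] max [0.5982 0.0354 0.0457] pc [[0.5153, -0.1027, 0.0159], [0.5654, 0.0234, 0.041]]
((551.539794921875, -62.51863098144531), (78.64798736572266, 191.26780700683594), 4.594098091125488)
```

Request:
{"op": "play_rows", "data": {"series": [[[-0.001,0,0,0,0,0,1],[-0.001,0,0,0,0,0,1],[0,0,0,0,0,0,1]]]}}

```text
t: 17.7
ee_pos: [0.5094, -0.0234, 0.0101]
tool_rot: [-0.003, -0.034, 0.999, 0.0]
force: [-9.5, -1.0, 5.8]
width: 0.998
grasp_force: 4.7
```

Request:
{"op": "play_rows", "data": {"series": [[[-0.001,0,0,0,0,0,1],[-0.001,0,0,0,0,0,1],[0,0,0,0,0,0,1]]]}}

```text
t: 18.08
ee_pos: [0.5093, -0.0234, 0.01]
tool_rot: [-0.005, -0.034, 0.999, 0.0]
force: [-15.1, -1.9, 10.9]
width: 1.003
grasp_force: 7.2
```

Request:
{"op": "play_rows", "data": {"series": [[[-0.001,0,0,0,0,0,1],[-0.001,0,0,0,0,0,1],[0,0,0,0,0,0,1]]]}}

```text
t: 18.45
ee_pos: [0.5093, -0.0234, 0.0095]
tool_rot: [-0.008, -0.034, 0.999, 0.0]
force: [-18.2, -2.9, 14.2]
width: 1.0
grasp_force: 9.3
```

Request:
{"op": "play_rows", "data": {"series": [[[0.007,0,0,0,0,0,1],[0.008,0,-0.01,0,0,0,1],[0,0,-0.04,0,0,0,1],[0,0,-0.04,0,0,0,0],[-0.01,-0.025,0,0,0,0,0],[-0.02,-0.035,0,0,0,0,0],[-0.018,-0.035,0,0,0,0,0],[-0.01,-0.015,0,0,0,0,0],[0,0,0.02,0,0,0,0],[0,0,0.03,0,0,0,0],[0,0,0.02,0,0,0,0],[0,0,0.008,0,0,0,0]]]}}

```text
t: 19.95
ee_pos: [0.5642, -0.1284, 0.0197]
tool_rot: [-0.002, -0.035, 0.999, 0.001]
force: [0.2, 0.4, 0.7]
width: 0.0
grasp_force: 0.0
```

Request:
{"op": "play_rows", "data": {"series": [[[0,0.004,0,0,0,0,0],[0,0.003,0,0,0,0,0],[0,0.003,0,0,0,0,0],[0,0.002,0,0,0,0,0],[0,0.002,0,0,0,0,0],[0,0.001,0,0,0,0,0],[0,0,0,0,0,0,0]]]}}

```text
t: 20.82
ee_pos: [0.5653, -0.115, 0.0223]
tool_rot: [-0.0, -0.034, 0.999, 0.0]
force: [-0.2, 0.7, 0.5]
width: 0.003
grasp_force: 0.0
```

Request:
{"op": "play_rows", "data": {"series": [[[0,0.002,0,0,0,0,0],[0,0.002,0,0,0,0,0],[0,0,0,0,0,0,0]]]}}

```text
t: 21.2
ee_pos: [0.5651, -0.1116, 0.0223]
tool_rot: [0.0, -0.034, 0.999, -0.001]
force: [0.2, -2.9, -0.9]
width: -0.001
grasp_force: 1.4
```

Request:
{"op": "play_rows", "data": {"series": [[[0,0.001,0,0,0,0,0],[0,0.001,0,0,0,0,0],[0,0.001,0,0,0,0,0],[0,0,0,0,0,0,0]]]}}

```text
t: 21.7
ee_pos: [0.5652, -0.1114, 0.0226]
tool_rot: [0.0, -0.035, 0.999, -0.003]
force: [-0.6, -10.3, -0.4]
width: 0.0
grasp_force: 5.3
```

Request:
{"op": "play_rows", "data": {"series": [[[0,0.001,0,0,0,0,0],[0,0.001,0,0,0,0,0],[0,0,0,0,0,0,0]]]}}

```text
t: 22.08
ee_pos: [0.5652, -0.1113, 0.0229]
tool_rot: [0.0, -0.035, 0.999, -0.005]
force: [-2.8, -15.4, -0.6]
width: 0.002
grasp_force: 7.8
```

Both contacts are hard now. I back off, rise and check from above.

Request:
{"op": "play_rows", "data": {"series": [[[0,-0.008,0,0,0,0,0],[0,-0.008,-0.01,0,0,0,0],[0,0,-0.04,0,0,0,0],[0,0,-0.05,0,0,0,0],[0.04,0,-0.05,0,0,0,0],[0.05,0.03,-0.05,0,0,0,0],[0.05,0.04,0,0,0,0,0],[0.04,0.03,0,0,0,0,0],[0,0,0,0,0,0,0],[0,0,0,0,0,0,0]]]}}

```text
t: 23.32
ee_pos: [0.3922, -0.0403, 0.2128]
tool_rot: [0.001, -0.034, 0.999, -0.0]
force: [-0.2, 0.4, 0.7]
width: -0.001
grasp_force: 0.0
```

```bash
python3 - <<'E'
from h import *
img,d,P=snap("w8");meter(img,P,d)
p,_=arm.read_camera("scene");cv2.imwrite("pics/c8.png",np.vstack([cv2.resize(img[150:400,120:520],(480,300)),cv2.resize(p[165:275,230:450,::-1],(480,300)) ]))
E
```

```text
t 23.325 tcp [ 0.3922 -0.0403  0.2128] yaw 3.94 F [-0.2  0.4  0.7]
yellow 779 min [ 0.5144 -0.1376  0.0175] max [0.5967 0.0237 0.0431] pc [[0.515, -0.1356, 0.0182], [0.5959, 0.0221, 0.042]]
((555.6395263671875, -56.72611999511719), (81.79509735107422, 161.3246612548828), 0.4830068051815033)
```

View pics/c8.png

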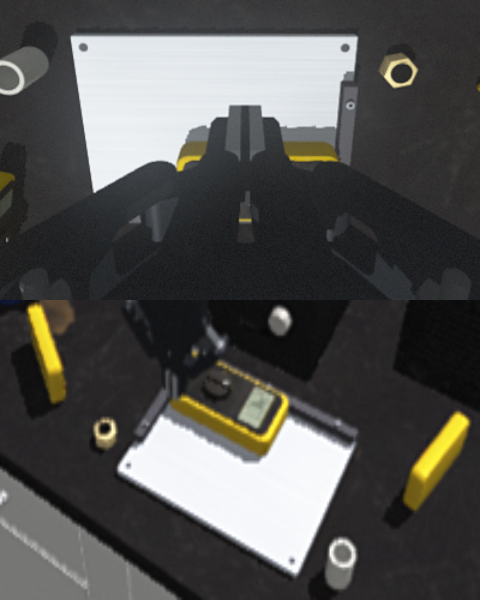

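The meter sits in the back-left corner with its dial up (lower crop, about (230,405)). It touches both the rail and the stop, and the nearby bystanders haven't moved.

```bash
python3 -c "
from bench import arm
print(arm.hand_in())"
```

```text
the job is handed in; nothing more can be done
None
```

The multimeter was tipped onto its back with the dial up and pushed into the corner until it met firm resistance at both the back rail and the left end stop; I handed the job in at about 23 s.

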